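# Set the indexed length stop of a sawing jig and butt the block against it

### The job

Get the sawing jig ready for the next cut: push the sliding length stop along its rail, towards the saw slot, until it clicks into the middle one of the rail's three notches. Then push the pine block back until it lies flat against the fence, and along the fence until its end butts against the stop, leaving the stop clicked in that notch. Only push: do not lift the block, and leave the things lying around where they are.

Things in the scene. Friction and masses are not known exactly. Their poses are not given: they have to be found in the camera images.
- saw_jig: Sawing jig screwed to the bench: plywood base 150 x 480 x 12 mm with a wooden fence along its far long edge. Origin: centre of the base's underside; x across the base to the fence, y along the fence (to the robot's left, away from the saw slot), z up. The fence is 22 mm thick, its top 52 mm above the bench, its front face at jig x = +53 mm
- saw_slot (a point): Foot of the 3 mm saw slot in the fence's front face, at jig y = -50 mm. Two small steel guide blocks stand on the fence either side of it, up to 75 mm above the bench (jig y -64 to -36 mm)
- middle_notch (a point): The middle notch, on the rail's centre line at the height of its top. The aluminium rail, 14 mm wide, runs on top of the fence (centre at jig x = +64 mm, y -36 to +234 mm), its top 62 mm above the bench. In its top are three V-notches 10 mm wide and 4 mm deep, at jig y = 0, +60 (this one) and +120 mm
- length_stop (a joint): Place of the length stop on the rail, m; grows towards the saw slot: stop centre at jig y = 0.205 - value. Range 0 to 0.212; notches at 0.085, 0.145 (middle), 0.205; starts at 0 to 0.115. About 4 N slides it (sprung ball under it). Some 5 mm from a notch the ball drops in, pulling the stop to the notch's centre, ahead of the pusher (push force dips); about 13 N pushes it out
- stop_push (a point): Centre of the flat upright face on the left (jig +y, away from the saw slot) of the stop's black saddle, 74 mm above the bench, 18 mm from the stop's centre. The saddle is 36 mm along the rail, 36 mm across and 22 mm high, from 1 mm above the rail's top to 86 mm above the bench. A round plunger knob on it reaches 103 mm above the bench
- stop_face (a point): Point on the upright flat face on the saw-slot side (jig -y) of the stop's aluminium arm, against which the block's end goes; 31 mm in front of the fence, 32 mm above the bench, 18 mm from the stop's centre. The arm, 14 mm thick, hangs in front of the fence, reaching 37 mm out from it and down to 3 mm above the base
- pine_block: Plain pine block, 62 mm (its x) x 140 mm (its y, along the fence) x 36 mm high, 0.1 to 0.2 kg, lying on the jig's base near the saw slot, a little in front of the fence and slightly askew. Origin: centre of its underside (12 mm above the bench). Flat against the fence its origin is at jig x = +22 mm; butted against the stop it is 70 mm from the stop face
- thin_offcut: thin wooden offcut 45 x 90 x 18 mm lying on the front left part of the jig's base; leave alone. Origin: centre of its underside
- tape_measure: black tape measure 44 x 90 x 69 mm standing on the bench to the right of the jig; leave alone. Origin: centre of its underside
- batten_end: square grey batten end 32 x 32 x 110 mm lying on the bench beyond the right end of the jig; leave alone. Origin: centre of its underside
- pliers: red-handled pliers 60 x 175 x 12 mm lying on the bench to the left of the jig; leave alone. Origin: centre of its underside
- nail_box: small carton 50 x 85 x 42 mm on the bench to the left of the jig; leave alone. Origin: centre of its underside

How it is judged:
On the way, in this order (a step that is already met when the one before it is completed fails the run):
1. the length stop is pushed into the middle notch (value of joint length_stop between 0.1425 and 0.1475 m and velocity of joint length_stop between -0.01 and 0.01 m/s), for 0.3 s.
2. the pine block is pushed flat against the fence and its end against the stop (all of step 1 and x of pine_block in the frame of saw_jig above 0.0195 m and angle between the y axis of pine_block and the y axis of saw_jig, either way round below 0.03 rad and y of pine_block in the frame of stop_face above -0.073 m and z of pine_block in the frame of saw_jig below 0.0145 m and angle between pine_block's own z axis and vertical below 0.05 rad), for 0.2 s.
At the end, for the whole second after the job is handed in: the length stop rests in the middle notch (within 2.5 mm), the pine block lies at rest on the jig's base, flat against the fence (within 2.5 mm and 0.03 rad), its end within 3 mm of the stop face (all of step 2 and linear speed of pine_block below 0.01 m/s); the robot touches nothing.
It fails at once if the pine block is lifted or tipped (height (world z) of pine_block above 0.022 m or angle between pine_block's own z axis and vertical above 0.2 rad).
It fails at once if one of the things lying around (thin offcut, tape measure, batten end, pliers, carton of nails) is moved by more than 20 mm (distance of any of thin_offcut, tape_measure, batten_end, pliers, nail_box from where it was at the start of the episode above 0.02 m).
It also fails if it takes over 69 s, if anything falls off the work surface, if the arm or the gripper's body presses on something with over 40 N, if the wrist force passes 120 N, or if a joint passes its speed limit or range.

### The arm

A 6-joint arm with a two-finger parallel gripper is mounted at the origin on a cart in front of the work surface, level with it; the furniture and walls round the work are solid. World frame = base frame: x ahead of the robot, y to its left, z up, the work surface at z = 0. Lengths are in m, angles in rad, forces in N, time in s.
With the tool pointing down it reaches from about 0.325 to 0.775 m from the base axis. Payload 5.5 kg.
Tool frame: the origin (TCP) lies at the very end of the fingers, on their centre line; the grasp point (between the pads) lies ctrl.pinch_z behind it (ctrl.pinch_z is the distance from the TCP to the grasp point, in m); z points along the fingers, x is the direction in which the jaws open and shut, and the axes are right-handed (so a half turn about z gives the same grasp; the last joint's range is limited). The gripper opens to 88 mm and grips with 3 to 60 N. Pads are 20 mm wide; open, the fingers measure 115 mm over their backs; the gripper's body (75 mm by 178 mm) begins 61 mm behind the grasp point.
Start: joints at [1.228, 0.091, 1.231, -0, 1.82, -0.057], TCP at [0.169, 0.576, 0.223] pointing down, gripper open.
Joint ranges: [-2.87, 2.87], [-0.86, 2.18], [0.17, 2.46], [-1.51, 4.65], [0.06, 2.69], [-2.65, 2.65]. Speed limits (rad/s): [2.57, 2.57, 3.01, 3.14, 3.14, 3.14].

### API

Orientations are given as a unit quaternion [w, x, y, z].
In Python, from station import ctrl gives the robot as it stands. The module is installed in compiled form; this text tells all that it offers.
- The arm moves only by the tool send_rows, never from a script. Its argument "plan" is a list of rows, each a list of 6 numbers: the shift along the tool's x, y, z as a fraction of full scale, then the turn, a rotation vector about the tool's x, y, z as a fraction of full scale. In form: [[tx, ty, tz, rx, ry, rz], ...]. A call has exactly 8 rows; each row shifts and turns the commanded pose from where the row before left it, along the tool's axes as they then stand; what a row does not reach is not made up. Full scale, the value 1, is 0.25 m for a shift and pi/4 rad for a turn. A row lasts 1/8 s, in which the tool goes at most 62.5 mm and 10.7 degrees, less where a joint would pass 70% of its speed; a pose out of reach is approached as far as the arm can. A call with a number of a shift or a turn outside -1 to 1 is refused whole. A call with a gripper value outside its range is refused whole. "jaw" is the closure, from 0 (fully open) to 1 (shut), set as the call begins (left out, the last holds). The fingers move at their own pace and stop on an object; "grip_force" is the grip in N (left out, the last holds). Time passes only in rows, so rows that do not move let the fingers close, or fill a call up. It gives the time, the measured TCP pose, the force and the opening at its end, in the units of the state.
- ctrl.state(): the state, without advancing time (a new reading comes with each control period).
- ctrl.grab_frame(name): name is "scene" or "side" or "wrist"; returns (picture, depth): 400x640x3 uint8, red, green, blue; 400x640 float32, m along the optical axis (not along the pixel's ray), 0 where there is no reading.
- ctrl.camera_params(name): a dict with "camera_matrix" (3x3 intrinsics, pixels), "world_to_cam" (4x4, takes a point from world to camera coordinates). Camera axes: x right, y up, looking along -z (the intrinsics and any distortion apply to the point x, -y, -z); pixel columns grow to the right and rows downward; lengths in m; the calibration is good to about 2 mm. A picture is of the moment at which its call begins: read the wrist's pose just before it. camera_params takes no time and is no camera call; for the wrist camera it gives the pose at the moment of the call.
- ctrl.job_done(): hands the job in, once; it reports no verdict.
Trained networks look in the newest picture that a camera, given by its name, has taken for a name from the list of things; names that differ only in an ending like _2 or _b are one class to them, and where a whole thing is asked for, a point or a joint stands for the part that bears it (a point fixed in the world has none). Each returns a list of dicts, best first, with "conf" (0 to 1); they miss things now and then, are a little off and sometimes report something else, mostly with a low value. They report only what shows in the picture. A call takes as long as a camera call.
- ctrl.find_in(camera, label): "box" ([left, top, right, bottom] in pixels, round what is visible of it).
- ctrl.outline_of(camera, label): "pixels" (400x640 bool, what is visible of it) and "box" ([left, top, right, bottom] in pixels, round what is visible of it).
The state is a dict: "t": time; "joint_pos": joint angles; "joint_velocities": joint speeds; "joint_torque": joint torques, N m; "eef_pos": TCP position; "tcp_rot": TCP orientation; "contact_force": force on the tool from outside, world axes, zero at the start; "moment": the same for the moment, N m; "width": opening from 0.0 (shut) to 1.0 (fully open).
Only numpy, scipy, OpenCV 4.12 (cv2) and the standard library are available. Lean on these libraries where they do the work, as an engineer would, in place of code of your own. Each camera call takes 0.05 s, during which the arm holds its last target.

## Working session

There is one attempt and no reset: what is moved stays moved. The work goes in short steps, Python scripts to look and compute and a tool call to move; the robot and the scene stay as the last step left them, time stands still between calls to the robot, and variables do not carry over. Pictures are saved under pics/ and viewed, and the job is handed in when it is done.

Besides the shell and the picture viewer there is one more tool, called after "Request:" as name([rows], argument=value, ...), one row to a line, values as JSON. send_rows: Moves the arm, as the interface text tells. Shift numbers are shares of 0.25 m and turn numbers shares of pi/4 rad, none past 1 either way. Its arguments: {"type":"object","properties":{"plan":{"type":"array","items":{"type":"array","items":{"type":"number"}}},"jaw":{"type":"number"},"grip_force":{"type":"number"}},"required":["plan"]}

```bash
mkdir -p pics
python3 - <<'E'
from station import ctrl
import cv2, numpy as np
s=ctrl.state(); print({k:np.round(v,3) for k,v in s.items()}, ctrl.pinch_z)
for n in ("scene","side"):
    im,d=ctrl.grab_frame(n); cv2.imwrite(f"pics/{n}0.png",im[:,:,::-1]); np.savez(f"{n}0.npz",im=im,d=d)
    p=ctrl.camera_params(n); print(n,np.round(p["camera_matrix"],1).tolist(),np.round(p["world_to_cam"],3).tolist())
E
```

```text
{'t': np.float64(0.0), 'joint_pos': array([ 1.228,  0.092,  1.232, -0.   ,  1.82 , -0.057]), 'joint_velocities': array([ 0.001, -0.   , -0.   ,  0.001,  0.   ,  0.   ]), 'joint_torque': array([-2.0000e-03, -4.4647e+01, -4.0643e+01,  7.0000e-02,  3.0000e-02,
       -0.0000e+00]), 'eef_pos': array([0.169, 0.575, 0.222]), 'tcp_rot': array([ 0.001,  0.801,  0.599, -0.001]), 'contact_force': array([ 0.202,  0.025, -0.151]), 'moment': array([ 0.004, -0.041,  0.029]), 'width': np.float64(1.003)} 0.0187
scene [[408.9, 0.0, 322.8], [0.0, 408.9, 198.8], [0.0, 0.0, 1.0]] [[0.872, -0.489, 0.002, -0.43], [0.419, 0.749, 0.513, -0.263], [-0.252, -0.447, 0.859, -1.207], [0.0, 0.0, 0.0, 1.0]]
side [[454.3, 0.0, 325.9], [0.0, 454.3, 202.1], [0.0, 0.0, 1.0]] [[-0.833, -0.552, 0.027, 0.396], [0.261, -0.349, 0.9, -0.212], [-0.488, 0.757, 0.435, -1.363], [0.0, 0.0, 0.0, 1.0]]
```

View pics/scene0.png

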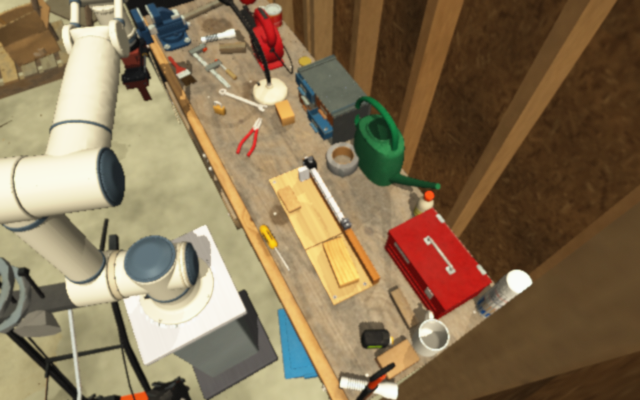

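View pics/side0.png

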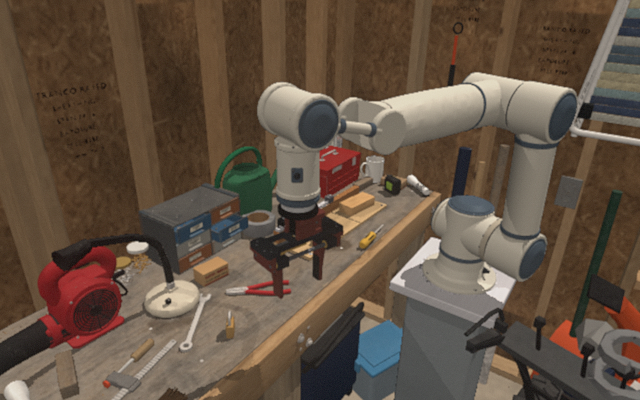

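The scene view shows the jig: stop at its left end near (308,165), block near (342,262), and offcut near (288,199). Next I'll measure their poses.

```bash
cat > h.py <<'E'
import numpy as np, cv2
from station import ctrl
def cloud(n,d):
    p=ctrl.camera_params(n);K=p["camera_matrix"];W=np.linalg.inv(p["world_to_cam"])
    v,u=np.mgrid[0:400,0:640]
    x=(u+0.0-K[0,2])/K[0,0]*d; y=-(v-K[1,2])/K[1,1]*d
    return np.stack([x,y,-d],-1)@W[:3,:3].T+W[:3,3]
E
python3 - <<'E'
from h import *
im,d=ctrl.grab_frame("scene"); P=cloud("scene",d); out={}
for l in ("saw_jig","length_stop","pine_block","thin_offcut","tape_measure","batten_end"):
    r=ctrl.outline_of("scene",l)
    for q in r[:2]:
        m=q["pixels"]&(d>0); X=P[m]
        print(l,round(q["conf"],2),np.round(q["box"]),m.sum(),np.round(np.percentile(X,[2,50,98],axis=0),3).tolist())
    if r: out[l]=r[0]["pixels"]
np.savez("sc.npz",im=im,d=d,P=P,**out)
# zoom
c=im[140:320,250:400]; cv2.imwrite("pics/zoom0.png",cv2.resize(c[:,:,::-1],None,fx=3.3,fy=3.3,interpolation=cv2.INTER_CUBIC))
E
```

```text
saw_jig 0.75 [271. 155. 379. 303.] 5606 [[0.385, -0.269, 0.008], [0.476, -0.039, 0.014], [0.533, 0.194, 0.079]]
length_stop 0.77 [295. 157. 316. 180.] 289 [[0.486, 0.143, 0.014], [0.516, 0.148, 0.076], [0.547, 0.202, 0.105]]
length_stop 0.73 [271. 154. 379. 304.] 5617 [[0.384, -0.269, 0.007], [0.476, -0.042, 0.014], [0.534, 0.195, 0.079]]
pine_block 0.85 [322. 240. 357. 288.] 1130 [[0.416, -0.245, 0.012], [0.45, -0.181, 0.048], [0.488, -0.105, 0.053]]
thin_offcut 0.91 [278. 185. 303. 217.] 342 [[0.399, 0.056, 0.019], [0.419, 0.095, 0.03], [0.441, 0.143, 0.036]]
tape_measure 0.97 [359. 329. 390. 349.] 521 [[0.387, -0.437, 0.007], [0.418, -0.413, 0.063], [0.46, -0.385, 0.07]]
batten_end 0.97 [389. 288. 419. 327.] 485 [[0.524, -0.43, 0.01], [0.538, -0.381, 0.032], [0.557, -0.327, 0.036]]
batten_end 0.55 [235. 116. 262. 162.] 300 [[0.352, 0.343, 0.0], [0.419, 0.413, 0.011], [0.486, 0.471, 0.017]]
```

View pics/zoom0.png

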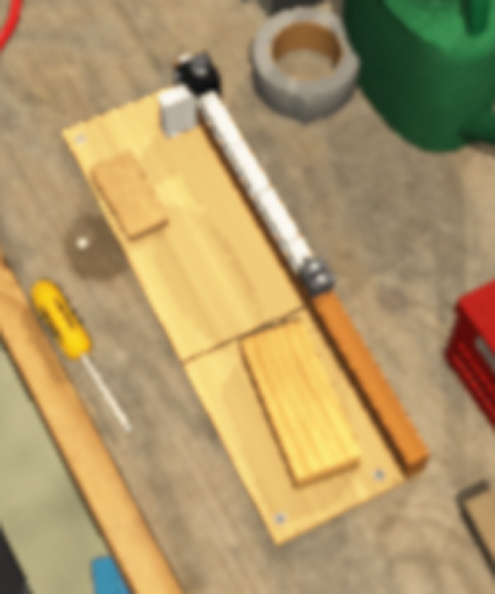

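Run:
```python
from h import *
z=np.load("sc.npz"); P=z["P"]; d=z["d"]
m=z["saw_jig"]&(d>0); X=P[m]
for lo,hi,n in((.044,.056,'fence'),(.058,.068,'rail')):
    k=(X[:,2]>lo)&(X[:,2]<hi); Y=X[k]; 
    for _ in range(3):
        v=cv2.fitLine(Y[:,:2].astype(np.float32),cv2.DIST_HUBER,0,.001,.001).ravel(); nn=np.array([-v[1],v[0]]); r=(Y[:,:2]-v[2:])@nn; Y=Y[abs(r)<.016]
    r=(Y[:,:2]-v[2:])@nn; t=(Y[:,:2]-v[2:])@v[:2]
    print(n,len(Y),np.round(v,4),np.degrees(np.arctan2(v[1],v[0])),np.round(np.percentile(r,[1,99]),4),np.round(v[2:]+np.outer(np.percentile(t,[0,100]),v[:2]),4).tolist(), Y[:,2].mean())
k=X[:,2]<.02;print('base',cv2.minAreaRect(X[k][:,:2].astype(np.float32)*1000), X[k][:,2].mean())
m=z["pine_block"]&(d>0); B=P[m];k=B[:,2]>.042;print('block',cv2.minAreaRect(B[k][:,:2].astype(np.float32)*1000),B[k][:,2].mean())
m=z["thin_offcut"]&(d>0); B=P[m];k=B[:,2]>.025;print('off',cv2.minAreaRect(B[k][:,:2].astype(np.float32)*1000))
B=P[z["length_stop"]&(d>0)]; k=B[:,2]>.08;print('stop',np.round(B[k].mean(0),4),cv2.minAreaRect(B[k][:,:2].astype(np.float32)*1000))
```

```text
fence 563 [ 0.0206  0.9998  0.5182 -0.0629] 88.81968 [-0.0137  0.0099] [[0.5138, -0.2761], [0.5226, 0.1531]] 0.051700061405226164
rail 278 [0.0514 0.9987 0.5278 0.0255] 87.05388 [-0.0083  0.0105] [[0.514, -0.2431], [0.5366, 0.1966]] 0.06229695035001953
base ((470.24200439453125, -28.257766723632812), (491.7004089355469, 167.87893676757812), 87.50935363769531) 0.012772149207337382
block ((453.99639892578125, -173.8992156982422), (140.9663543701172, 62.72686004638672), 81.58985900878906) 0.048392906811909484
off ((419.38922119140625, 100.32320404052734), (44.262996673583984, 89.88261413574219), 0.8751507997512817)
stop [0.5294 0.1572 0.0896] ((520.71923828125, 161.37330627441406), (37.33181381225586, 59.23172378540039), 82.0354232788086)
```

```bash
cat >> h.py <<'E'
from scipy.spatial.transform import Rotation as R, Slerp
import json
def Rt(yaw): # tool down, tool x at yaw from world x
    c,s=np.cos(yaw),np.sin(yaw); return R.from_matrix([[c,s,0],[s,-c,0],[0,0,-1]])
def plan(p1,yaw,n=8,p0=None,R0=None,dec=3):
    s=ctrl.state()
    if p0 is None: p0=s["eef_pos"]
    if R0 is None: q=s["tcp_rot"]; R0=R.from_quat([q[1],q[2],q[3],q[0]])
    R1=Rt(yaw); p=np.array(p0,float); r=R0; p1=np.array(p1,float)
    sl=Slerp([0,1],R.concatenate([R0,R1])); rows=[]; 
    for i in range(1,n+1):
        tp=np.array(p0)+(p1-p0)*i/n; tr=sl(i/n)
        dt=np.round(r.inv().apply(tp-p)/.25,dec); dr=np.round((r.inv()*tr).as_rotvec()/(np.pi/4),dec)
        p=p+r.apply(dt*.25); r=r*R.from_rotvec(dr*np.pi/4); rows.append(list(map(float,np.r_[dt,dr]+0)))
    print(json.dumps(rows)); print("end",np.round(p,4),"yaw",np.degrees(np.arctan2(*r.as_matrix()[[1,0],0])))
    return rows
E
python3 - <<'E'
from h import *
plan([.42,.02,.33],np.radians(-2.5),16)
s=ctrl.state();W=np.linalg.inv(ctrl.camera_params("wrist")["world_to_cam"]);q=s["tcp_rot"];r=R.from_quat([q[1],q[2],q[3],q[0]])
print(np.round(r.inv().apply(W[:3,3]-s["eef_pos"]),3), np.round(r.inv().as_matrix()@W[:3,:3],3).tolist(), ctrl.camera_params("wrist")["camera_matrix"].tolist())
E
```

```text
[[-0.116, 0.099, -0.027, 0.0, 0.0, 0.106], [-0.107, 0.109, -0.027, 0.0, 0.0, 0.105], [-0.097, 0.117, -0.027, 0.0, 0.0, 0.106], [-0.088, 0.125, -0.026, 0.0, 0.0, 0.106], [-0.077, 0.131, -0.027, 0.0, 0.0, 0.106], [-0.065, 0.138, -0.027, 0.0, 0.0, 0.105], [-0.054, 0.142, -0.027, 0.0, 0.0, 0.106], [-0.042, 0.147, -0.027, 0.0, 0.0, 0.106], [-0.03, 0.149, -0.027, 0.0, 0.0, 0.106], [-0.017, 0.152, -0.026, 0.0, 0.0, 0.105], [-0.005, 0.152, -0.027, 0.0, 0.0, 0.106], [0.008, 0.152, -0.027, 0.0, 0.0, 0.106], [0.02, 0.151, -0.027, 0.0, 0.0, 0.105], [0.034, 0.149, -0.027, 0.0, 0.0, 0.106], [0.045, 0.146, -0.027, 0.0, 0.0, 0.106], [0.057, 0.141, -0.026, 0.0, 0.0, 0.106]]
end [0.42   0.02   0.3299] yaw -2.5148421988561673
[-0.    -0.085 -0.163] [[1.0, -0.0, -0.001], [-0.0, -0.951, -0.308], [-0.001, 0.308, -0.951]] [[326.26437549161307, 0.0, 320.4711098342697], [0.0, 326.26437549161307, 205.03291023104964], [0.0, 0.0, 1.0]]
```

Request:
send_rows([
  [-0.116,0.099,-0.027,0,0,0.106],
  [-0.107,0.109,-0.027,0,0,0.106],
  [-0.097,0.117,-0.027,0,0,0.106],
  [-0.088,0.125,-0.027,0,0,0.106],
  [-0.077,0.131,-0.027,0,0,0.106],
  [-0.065,0.138,-0.027,0,0,0.106],
  [-0.054,0.142,-0.027,0,0,0.106],
  [-0.042,0.147,-0.027,0,0,0.106],
], jaw=1)

```text
t: 1.45
eef_pos: [0.2948, 0.2966, 0.2771]
tcp_rot: [-0.0, 0.953, 0.303, 0.0]
contact_force: [-0.3, -0.1, 0.2]
width: 0.129
```

Request:
send_rows([
  [-0.03,0.149,-0.027,0,0,0.106],
  [-0.017,0.152,-0.027,0,0,0.106],
  [-0.005,0.152,-0.027,0,0,0.106],
  [0.008,0.152,-0.027,0,0,0.106],
  [0.02,0.151,-0.027,0,0,0.106],
  [0.034,0.149,-0.027,0,0,0.106],
  [0.045,0.146,-0.027,0,0,0.106],
  [0.057,0.141,-0.027,0,0,0.106],
])

```text
t: 2.45
eef_pos: [0.4194, 0.0184, 0.3311]
tcp_rot: [-0.0, 1.0, -0.025, 0.0]
contact_force: [0.9, 0.4, -0.2]
width: -0.0
```

Run:
```python
from h import *
s=ctrl.state(); print(s["t"],np.round(s["eef_pos"],4),np.round(s["tcp_rot"],4),np.abs(s["joint_velocities"]).max(),np.round(s["joint_pos"],3),s["width"],np.round(s["contact_force"],2))
im,d=ctrl.grab_frame("wrist"); P=cloud("wrist",d); out={}
for l in ("saw_jig","length_stop","pine_block","thin_offcut"):
    r=ctrl.outline_of("wrist",l)
    for q in r[:2]: print(l,round(q["conf"],2),np.round(q["box"]),q["pixels"].sum())
    if r: out[l]=r[0]["pixels"]
np.savez("wr.npz",im=im,d=d,P=P,**out); cv2.imwrite("pics/wrist1.png",im[:,:,::-1])
```

```text
2.45 [0.4194 0.0184 0.3311] [-0.000e+00  9.997e-01 -2.490e-02  4.000e-04] 0.6723640710495411 [-0.037 -0.334  1.426  0.     2.049  0.013] -0.0003273119219663545 [ 0.88  0.45 -0.2 ]
saw_jig 0.96 [297.   9. 433. 301.] 25370
length_stop 0.92 [364.  24. 432.  67.] 1840
pine_block 0.61 [300.  67. 336. 135.] 2290
pine_block 0.6 [332. 237. 377. 300.] 1852
thin_offcut 0.56 [303.  67. 338. 139.] 2300
thin_offcut 0.18 [330. 235. 375. 302.] 1774
```

View pics/wrist1.png

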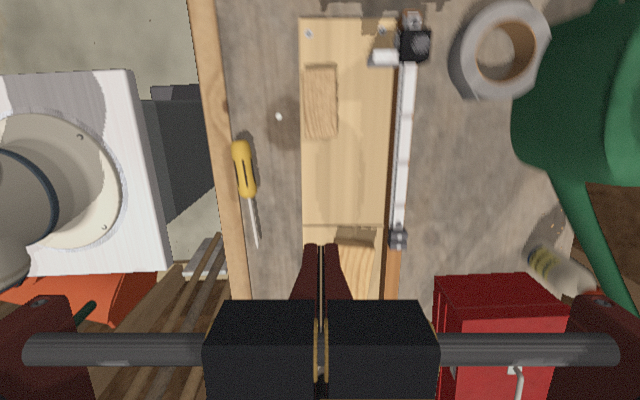

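The wrist view shows the stop at (410,45), the notched rail from (412,70) to (398,240), the offcut at (320,102), and the block half hidden at (355,265). The arm was still settling, so I'm retaking it.

Run:
```python
from h import *
s=ctrl.state(); print(s["t"],np.round(s["eef_pos"],4),np.abs(s["joint_velocities"]).max())
im,d=ctrl.grab_frame("wrist"); P=cloud("wrist",d)
J=ctrl.outline_of("wrist","saw_jig")[0]["pixels"]; S=ctrl.outline_of("wrist","length_stop")[0]["pixels"]
np.savez("wr.npz",im=im,d=d,P=P,J=J,S=S); cv2.imwrite("pics/w2.png",cv2.resize(im[0:300,280:460,::-1],None,fx=2,fy=2))
X=P[J&(d>0)]
for lo,hi,n in((.045,.056,'fence'),(.059,.067,'rail')):
    Y=X[(X[:,2]>lo)&(X[:,2]<hi)]
    for _ in range(4):
        v=cv2.fitLine(Y[:,:2].astype(np.float32),cv2.DIST_HUBER,0,.001,.001).ravel(); nn=np.array([-v[1],v[0]]); r=(Y[:,:2]-v[2:])@nn; Y=Y[abs(r)<.014]
    t=(Y[:,:2]-v[2:])@v[:2];r=(Y[:,:2]-v[2:])@nn
    print(n,len(Y),np.round(v,4),np.degrees(np.arctan2(v[1],v[0])),np.round(np.percentile(r,[1,99]),4),np.round(v[2:]+np.outer(np.percentile(t,[1,99]),v[:2]),4).tolist(), Y[:,2].mean())
Y=X[X[:,2]<.02]; print('base z',Y[:,2].mean(),cv2.minAreaRect(Y[:,:2].astype(np.float32)*1000))
B=P[S&(d>0)]
for lo,hi in((.08,.092),(.095,.11),(.05,.08)):
  C=B[(B[:,2]>lo)&(B[:,2]<hi)]; print(len(C),np.round(np.percentile(C,[2,50,98],axis=0),4).tolist())
# base left and front edges
m=J&(P[...,2]<.02)&(P[...,2]>.006)&(d>0)
fe=[]
for v in range(30,230,5):
    u=np.where(m[v])[0]
    if len(u): fe.append(P[v,u[0]])
fe=np.array(fe);print('front',np.round(fe[::6],4).tolist()); v=cv2.fitLine(fe[:,:2].astype(np.float32),cv2.DIST_HUBER,0,.001,.001).ravel();print(v,np.degrees(np.arctan2(v[1],v[0])))
le=[]
for u in range(305,360,5):
    v=np.where(m[:,u])[0]
    if len(v): le.append(P[v[0],u])
print('left',np.round(le,4).tolist())
```

```text
2.7 [0.4189 0.02   0.3306] 0.02008808508092654
fence 1695 [ 0.0188  0.9998  0.519  -0.0639] 88.92391 [-0.0134  0.0084] [[0.5166, -0.1945], [0.524, 0.2004]] 0.05235753906860937
rail 2051 [0.0479 0.9989 0.5295 0.0529] 87.25239 [-0.0075  0.0099] [[0.5234, -0.0748], [0.5363, 0.1945]] 0.06266110274634755
base z 0.012772625487559508 ((476.9083557128906, -2.6356048583984375), (440.8107604980469, 180.47164916992188), 86.85155487060547)
865 [[0.5149, 0.1424, 0.0815], [0.5278, 0.1575, 0.0861], [0.5493, 0.1767, 0.0882]]
241 [[0.5265, 0.152, 0.0964], [0.5338, 0.1597, 0.1024], [0.542, 0.1678, 0.1045]]
544 [[0.4859, 0.142, 0.055], [0.505, 0.1509, 0.0769], [0.5412, 0.1761, 0.0794]]
front [[0.3988, 0.1942, 0.0131], [0.3964, 0.158, 0.0125], [0.4453, 0.1174, 0.0123], [0.3928, 0.0794, 0.0137], [0.3929, 0.0367, 0.0135], [0.3885, -0.0086, 0.0118], [0.3871, -0.0562, 0.0125]]
[0.04565971 0.99895704 0.39299846 0.07456481] 87.38298
left [[0.4075, 0.2066, 0.0134], [0.414, 0.2064, 0.0128], [0.4205, 0.206, 0.0135], [0.4271, 0.206, 0.0121], [0.4336, 0.2056, 0.0125], [0.4401, 0.2052, 0.0129], [0.4466, 0.2049, 0.013], [0.4531, 0.2044, 0.014], [0.4597, 0.2045, 0.0123], [0.4663, 0.2043, 0.0118], [0.4728, 0.2039, 0.0123]]
```

View pics/w2.png

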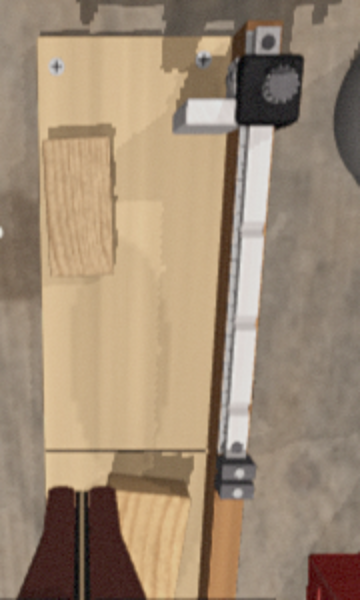

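```bash
cat >> h.py <<'E'
YAW=np.radians(-2.65); O=np.array([.4624,-.0361]); EX=np.array([np.cos(YAW),np.sin(YAW)]); EY=np.array([-np.sin(YAW),np.cos(YAW)])
def tojig(p): p=np.asarray(p)[...,:2]-O; return np.stack([p@EX,p@EY],-1)
def toworld(x,y): return O+x*EX+y*EY
E
python3 - <<'E'
from h import *
z=np.load("wr.npz"); P=z["P"];im=z["im"].astype(float).mean(-1);d=z["d"]
# profile of rail brightness along jig y
Jg=tojig(P); m=(abs(Jg[...,0]-.064)<.004)&(abs(P[...,2]-.0615)<.006)
y=Jg[...,1][m]; b=im[m]; zz=P[...,2][m]
for c in np.arange(-.02,.145,.003):
    k=abs(y-c)<.0015
    if k.any(): print(round(c,3),k.sum(),round(b[k].mean()),round(zz[k].mean(),4))
S=z["S"]&(d>0); Q=P[S]; q=tojig(Q); k=(Q[:,2]>.083)&(Q[:,2]<.089); print(np.percentile(q[k],[1,50,99],axis=0).round(4).tolist()); k=Q[:,2]>.098; print(np.percentile(q[k],[1,50,99],axis=0).round(4).tolist())
z2=np.load("sc.npz");P2=z2["P"];B=P2[z2["pine_block"]&(z2["d"]>0)];B=B[B[:,2]>.042]
bx=cv2.boxPoints(cv2.minAreaRect(B[:,:2].astype(np.float32))); print(tojig(bx).round(4).tolist(),tojig(bx.mean(0)))
E
```

```text
-0.02 11 217 0.063
-0.017 12 219 0.0632
-0.014 11 218 0.0625
-0.011 12 219 0.0629
-0.008 10 219 0.0626
-0.005 14 216 0.0628
-0.002 13 192 0.0614
0.001 11 186 0.0598
0.004 10 199 0.0605
0.007 11 212 0.0628
0.01 11 220 0.0628
0.013 12 219 0.0628
0.016 12 219 0.0627
0.019 12 219 0.0625
0.022 12 219 0.0628
0.025 9 218 0.063
0.028 15 218 0.0626
0.031 12 218 0.0629
0.034 12 218 0.0631
0.037 11 218 0.0627
0.04 12 218 0.0627
0.043 11 218 0.0629
0.046 16 218 0.0628
0.049 12 218 0.0632
0.052 13 218 0.0628
0.055 12 219 0.0629
0.058 18 192 0.0614
0.061 12 187 0.0591
0.064 13 200 0.0612
0.067 13 209 0.0625
0.07 14 219 0.063
0.073 17 219 0.0631
0.076 11 219 0.0628
0.079 14 219 0.0625
0.082 17 219 0.063
0.085 12 218 0.0624
0.088 12 218 0.0628
0.091 17 218 0.0631
0.094 14 218 0.0628
0.097 10 218 0.0626
0.1 18 218 0.0628
0.103 12 218 0.0627
0.106 15 218 0.0627
0.109 18 218 0.0628
0.112 13 218 0.0624
0.115 18 217 0.063
0.118 11 190 0.0613
0.121 19 188 0.0594
0.124 11 201 0.061
0.127 13 207 0.0626
0.13 20 220 0.0627
0.133 12 220 0.0629
0.136 18 219 0.0631
0.139 14 220 0.0627
0.142 19 220 0.063
[[0.0434, 0.1821], [0.0565, 0.1967], [0.0783, 0.216]]
[[0.0549, 0.1909], [0.0625, 0.1991], [0.0709, 0.2072]]
[[-0.0403, -0.205], [0.0221, -0.2113], [0.0363, -0.0711], [-0.0262, -0.0648]] [-0.00202354 -0.13804037]
```

```bash
sed -i 's/-.0361\])/-.0351])/' h.py
python3 - <<'E'
from h import *
p=toworld(.064,.252); print(p)
plan([*p,.18],YAW,8)
plan([*p,.069],YAW,4,p0=[*p,.18],R0=Rt(YAW))
E
```

```text
[0.53798271 0.21367149]
[[0.055, -0.099, 0.075, 0.0, 0.0, 0.0], [0.055, -0.099, 0.076, 0.0, 0.0, 0.0], [0.056, -0.099, 0.075, 0.0, 0.0, 0.001], [0.055, -0.1, 0.076, 0.0, 0.0, 0.0], [0.055, -0.099, 0.075, 0.0, 0.0, 0.0], [0.055, -0.099, 0.075, 0.0, 0.0, 0.0], [0.055, -0.099, 0.076, 0.0, 0.0, 0.0], [0.055, -0.099, 0.075, 0.0, 0.0, 0.001]]
end [0.538  0.2136 0.18  ] yaw -2.6660947617224453
[[0.0, 0.0, 0.111, 0.0, 0.0, 0.0], [0.0, 0.0, 0.111, 0.0, 0.0, 0.0], [0.0, 0.0, 0.111, 0.0, 0.0, 0.0], [0.0, 0.0, 0.111, 0.0, 0.0, 0.0]]
end [0.538  0.2137 0.069 ] yaw -2.6500000000000004
```

Run:
```python
from h import *
for f in("wr.npz","sc.npz"):
    z=np.load(f);P=z["P"];d=z["d"];q=tojig(P);m=(d>0)&(P[...,2]>.1)&(P[...,2]<.35)&(q[...,0]>.09)&(q[...,0]<.3)
    for y in np.arange(-.2,.4,.05):
        k=m&(abs(q[...,1]-y)<.025)
        if k.sum()>3: print(f,round(y,2),k.sum(),q[...,0][k].min().round(3),np.percentile(q[...,0][k],5).round(3),P[...,2][k].min().round(3))
```

```text
wr.npz -0.2 312 0.146 0.155 0.101
wr.npz -0.15 2593 0.145 0.147 0.1
wr.npz -0.1 587 0.285 0.287 0.1
wr.npz -0.05 1465 0.28 0.282 0.101
wr.npz -0.0 666 0.279 0.28 0.1
wr.npz 0.05 1781 0.237 0.24 0.1
wr.npz 0.1 4164 0.226 0.229 0.1
wr.npz 0.15 4220 0.224 0.226 0.1
wr.npz 0.2 3219 0.225 0.228 0.1
wr.npz 0.25 289 0.242 0.244 0.1
sc.npz -0.2 896 0.145 0.148 0.1
sc.npz -0.15 587 0.144 0.147 0.102
sc.npz -0.1 194 0.284 0.287 0.1
sc.npz -0.05 104 0.28 0.282 0.106
sc.npz -0.0 52 0.278 0.28 0.1
sc.npz 0.05 469 0.237 0.243 0.1
sc.npz 0.1 573 0.225 0.23 0.1
sc.npz 0.15 357 0.224 0.226 0.1
sc.npz 0.2 326 0.226 0.229 0.1
sc.npz 0.25 174 0.184 0.187 0.1
sc.npz 0.3 685 0.149 0.185 0.1
sc.npz 0.35 467 0.147 0.18 0.102
sc.npz 0.4 468 0.146 0.168 0.101
```

Request:
send_rows([
  [0.051,-0.096,0.075,0,0,0],
  [0.051,-0.096,0.075,0,0,0],
  [0.051,-0.096,0.075,0,0,0.001],
  [0.051,-0.096,0.075,0,0,0],
  [0.051,-0.096,0.075,0,0,0],
  [0.051,-0.096,0.075,0,0,0.001],
  [0.051,-0.096,0.075,0,0,0],
  [0.051,-0.096,0.075,0,0,0],
])

```text
t: 3.85
eef_pos: [0.5299, 0.2084, 0.18]
tcp_rot: [-0.0, 1.0, -0.023, 0.0]
contact_force: [-0.3, -0.8, -0.8]
width: 0.005
```

```bash
cat > st.py <<'E'
from h import *
s=ctrl.state();q=s["tcp_rot"];r=R.from_quat([q[1],q[2],q[3],q[0]])
print(round(s["t"],2),np.round(s["eef_pos"],4),"jig",tojig(s["eef_pos"]).round(4),"yaw",np.degrees(np.arctan2(*r.as_matrix()[[1,0],0])).round(2),"F",np.round(s["contact_force"],2),"v",np.abs(s["joint_velocities"]).max().round(3))
E
python3 st.py
```

```text
3.85 [0.5299 0.2084 0.18  ] jig [0.0561 0.2464] yaw -2.66 F [-0.31 -0.8  -0.8 ] v 0.452
```

Request:
send_rows([
  [0,0,0.08,0,0,0],
  [0,0,0.1,0,0,0],
  [0,0,0.1,0,0,0],
  [0,0,0.08,0,0,0],
  [0,0,0.06,0,0,0],
  [0,0,0.025,0,0,0],
  [0,0,0,0,0,0],
  [0,0,0,0,0,0],
])

```text
t: 4.85
eef_pos: [0.5307, 0.2067, 0.0704]
tcp_rot: [-0.0, 1.0, -0.024, 0.001]
contact_force: [-0.2, 0.8, -0.1]
width: 0.005
```

```bash
python3 st.py
```

```text
4.85 [0.5307 0.2067 0.0704] jig [0.057  0.2447] yaw -2.78 F [-0.2   0.84 -0.13] v 0.003
```

Request:
send_rows([
  [0,0.04,0,0,0,0],
  [0,0.04,0,0,0,0],
  [0,0.04,0,0,0,0],
  [0,0.04,0,0,0,0],
  [0,0.04,0,0,0,0],
  [0,0.04,0,0,0,0],
  [0,0.04,0,0,0,0],
  [0,0.04,0,0,0,0],
])

```text
t: 5.85
eef_pos: [0.5268, 0.1295, 0.0701]
tcp_rot: [-0.004, 1.0, -0.023, 0.001]
contact_force: [2.4, 12.9, -2.1]
width: 0.008
```

```bash
python3 st.py
```

```text
5.85 [0.5268 0.1295 0.0701] jig [0.0568 0.1674] yaw -2.68 F [ 2.4  12.86 -2.07] v 0.144
```

```bash
cat > look.py <<'E'
import sys
from h import *
n=sys.argv[1]; tag=sys.argv[2]
im,d=ctrl.grab_frame(n); P=cloud(n,d); np.savez(f"{tag}.npz",im=im,d=d,P=P)
r=ctrl.outline_of(n,"length_stop")
for q in r[:2]:
    m=q["pixels"]&(d>0); X=P[m]; k=(X[:,2]>.083)&(X[:,2]<.090)
    print(round(q["conf"],2),np.round(q["box"]),k.sum(),np.percentile(tojig(X[k]),[2,50,98],axis=0).round(4).tolist() if k.sum()>5 else None)
cv2.imwrite(f"pics/{tag}.png",im[:,:,::-1])
E
python3 look.py wrist a1; python3 look.py scene a2; python3 st.py
```

```text
0.86 [253. 257. 364. 334.] 73 [[0.0565, 0.1388], [0.0754, 0.1528], [0.0786, 0.1544]]
0.8 [304. 171. 327. 195.] 63 [[0.0437, 0.1199], [0.0556, 0.1313], [0.0767, 0.1511]]
6.05 [0.5266 0.1263 0.0699] jig [0.0567 0.1642] yaw -2.81 F [0.79 1.39 1.32] v 0.01
```

View pics/a1.png

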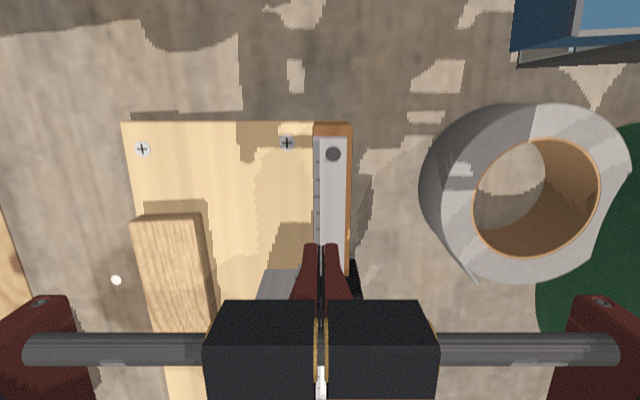

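View pics/a2.png

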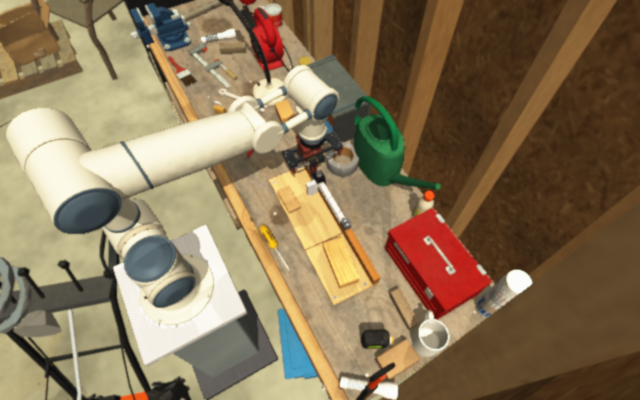

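The stop is being pushed: its centre is near jig y 0.137 and the pusher's half-width is about 10 mm. Now through the first notch.

Request:
send_rows([
  [0,0.024,0,0,0,0],
  [0,0.024,0,0,0,0],
  [0,0.024,0,0,0,0],
  [0,0.024,0,0,0,0],
  [0,0.024,0,0,0,0],
  [0,0.024,0,0,0,0],
  [0,0.016,0,0,0,0],
  [0,0,0,0,0,0],
])

```text
t: 7.05
eef_pos: [0.5247, 0.0867, 0.0699]
tcp_rot: [-0.0, 1.0, -0.024, 0.001]
contact_force: [2.0, 2.7, 1.7]
width: 0.005
```

```bash
python3 st.py; python3 look.py scene a3; python3 st.py
```

```text
7.05 [0.5247 0.0867 0.0699] jig [0.0566 0.1246] yaw -2.78 F [2.02 2.66 1.66] v 0.01
0.73 [312. 180. 330. 204.] 70 [[0.0435, 0.079], [0.0563, 0.0912], [0.0765, 0.1121]]
7.15 [0.5246 0.0865 0.0698] jig [0.0565 0.1243] yaw -2.79 F [1.16 2.93 1.53] v 0.003
```

Request:
send_rows([
  [0,0.018,0,0,0,0],
  [0,0.018,0,0,0,0],
  [0,0.018,0,0,0,0],
  [0,0.018,0,0,0,0],
  [0,0.016,0,0,0,0],
  [0,0.008,0,0,0,0],
  [0,0,0,0,0,0],
  [0,0,0,0,0,0],
])

```text
t: 8.15
eef_pos: [0.5231, 0.0624, 0.0695]
tcp_rot: [0.0, 1.0, -0.024, -0.0]
contact_force: [0.8, 1.5, 1.5]
width: 0.004
```

```bash
python3 st.py
```

```text
8.15 [0.5231 0.0624 0.0695] jig [0.0561 0.1002] yaw -2.8 F [0.77 1.55 1.48] v 0.003
```

Request:
send_rows([
  [0,0.004,0,0,0,0],
  [0,0.004,0,0,0,0],
  [0,0.004,0,0,0,0],
  [0,0.004,0,0,0,0],
  [0,0.004,0,0,0,0],
  [0,0.004,0,0,0,0],
  [0,0,0,0,0,0],
  [0,0,0,0,0,0],
])

```text
t: 9.15
eef_pos: [0.5225, 0.0561, 0.0688]
tcp_rot: [0.001, 1.0, -0.025, -0.001]
contact_force: [0.3, -0.1, 0.3]
width: 0.009
```

```bash
python3 st.py
```

```text
9.15 [0.5225 0.0561 0.0688] jig [0.0558 0.0938] yaw -2.81 F [ 0.26 -0.09  0.34] v 0.005
```

```bash
python3 look.py scene a4; python3 look.py wrist a5;python3 look.py side a6; python3 st.py
```

```text
0.62 [314. 186. 337. 211.] 66 [[0.0432, 0.0442], [0.0538, 0.0563], [0.0774, 0.0778]]
0.91 [259. 262. 365. 326.] 14 [[0.0557, 0.0646], [0.0559, 0.0667], [0.0707, 0.0762]]
0.34 [107. 102. 211. 241.] 0 None
0.69 [310. 202. 327. 228.] 23 [[0.0433, 0.0475], [0.0499, 0.0636], [0.0616, 0.0792]]
9.45 [0.5228 0.0566 0.0693] jig [0.0561 0.0944] yaw -2.79 F [-0.47  0.01 -0.48] v 0.002
```

View pics/a5.png

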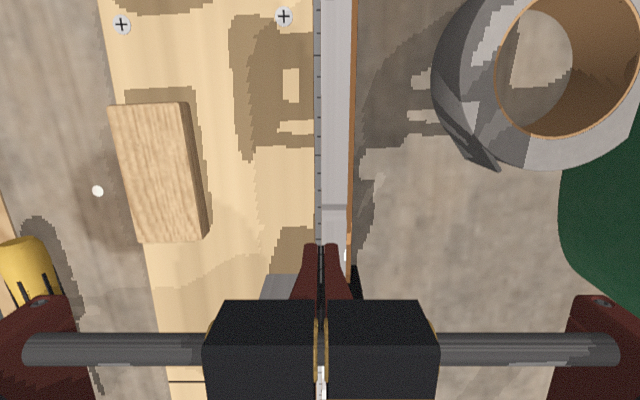

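Run:
```python
from h import *
s=ctrl.state(); a=np.r_[s["eef_pos"][:2]+EY*.02,.18]
b=[*toworld(-.09,-.15),.18]; print(a,b)
plan(b,YAW,12,p0=a,R0=Rt(YAW+np.radians(-.14)))
```

```text
[0.52374063 0.07656355 0.18      ] [np.float64(0.3655610351996698), np.float64(-0.1807784640789448), 0.18]
[[-0.048, 0.088, 0.0, 0.0, 0.0, 0.0], [-0.049, 0.088, 0.0, 0.0, 0.0, -0.001], [-0.049, 0.089, 0.0, 0.0, 0.0, 0.0], [-0.048, 0.088, 0.0, 0.0, 0.0, 0.0], [-0.049, 0.088, 0.0, 0.0, 0.0, 0.0], [-0.048, 0.088, 0.0, 0.0, 0.0, -0.001], [-0.049, 0.088, 0.0, 0.0, 0.0, 0.0], [-0.048, 0.089, 0.0, 0.0, 0.0, 0.0], [-0.049, 0.088, 0.0, 0.0, 0.0, 0.0], [-0.049, 0.088, 0.0, 0.0, 0.0, -0.001], [-0.048, 0.088, 0.0, 0.0, 0.0, 0.0], [-0.049, 0.088, 0.0, 0.0, 0.0, 0.0]]
end [ 0.3656 -0.1807  0.18  ] yaw -2.6549999999999994
```

Request:
send_rows([
  [0,-0.04,0,0,0,0],
  [0,-0.04,0,0,0,0],
  [0,0,-0.05,0,0,0],
  [0,0,-0.1,0,0,0],
  [0,0,-0.1,0,0,0],
  [0,0,-0.1,0,0,0],
  [0,0,-0.09,0,0,0],
  [0,0,0,0,0,0],
])

```text
t: 10.45
eef_pos: [0.525, 0.0768, 0.1824]
tcp_rot: [-0.0, 1.0, -0.024, 0.003]
contact_force: [0.6, -0.6, -0.2]
width: 0.007
```

Request:
send_rows([
  [-0.073,0.132,0,0,0,0],
  [-0.073,0.132,0,0,0,-0.001],
  [-0.073,0.132,0,0,0,0],
  [-0.073,0.132,0,0,0,0],
  [-0.073,0.132,0,0,0,-0.001],
  [-0.073,0.132,0,0,0,0],
  [-0.073,0.132,0,0,0,0],
  [-0.073,0.132,0,0,0,-0.001],
])

```text
t: 11.45
eef_pos: [0.3644, -0.1808, 0.1784]
tcp_rot: [-0.0, 1.0, -0.023, -0.0]
contact_force: [0.4, 0.2, 0.2]
width: 0.011
```

```bash
python3 look.py scene b1; python3 look.py wrist b2; python3 st.py
python3 - <<'E'
from h import *
im=np.load("b1.npz")["im"]; cv2.imwrite("pics/b1z.png",cv2.resize(im[140:320,250:400,::-1],None,fx=3.3,fy=3.3,interpolation=cv2.INTER_CUBIC))
E
```

```text
11.65 [ 0.3652 -0.1801  0.1787] jig [-0.0904 -0.1493] yaw -2.75 F [ 0.81 -0.2  -0.62] v 0.032
```

View pics/b2.png

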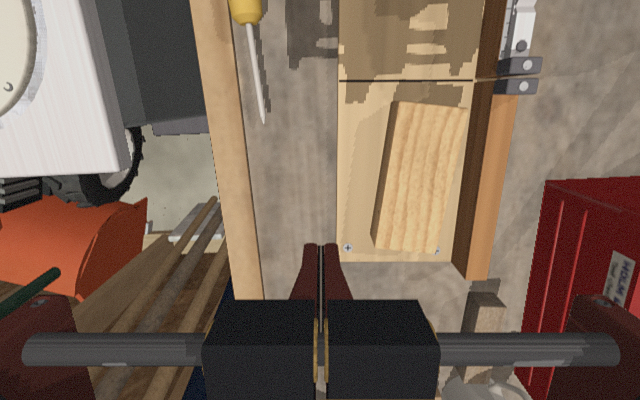

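View pics/b1z.png

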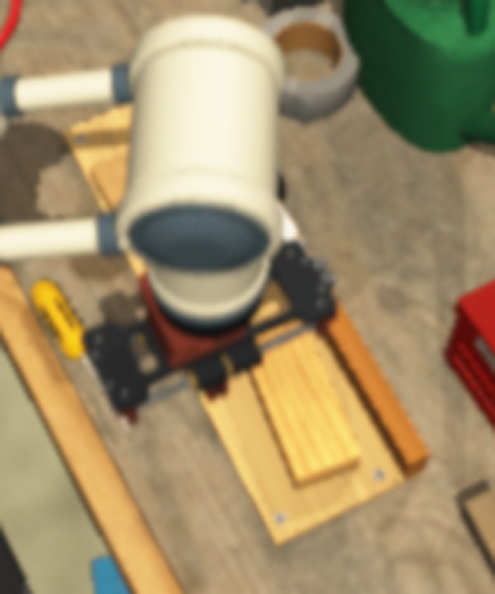

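The wrist view shows the block at (420,178), still askew, with its front edge from (392,105) to (375,245). The stop is out of view here, so I'll check it with the side camera.

```bash
python3 look.py side b3
python3 - <<'E'
from h import *
z=np.load("b2.npz");P=z["P"];d=z["d"]; q=tojig(P); m=(d>0)&(abs(P[...,2]-.048)<.004)&(q[...,0]>-.09)&(q[...,0]<.048)&(q[...,1]<-.03)&(q[...,1]>-.24)
n,l,s,c=cv2.connectedComponentsWithStats(m.astype(np.uint8)); i=1+np.argmax(s[1:,4]); B=q[l==i]; print(s[i],cv2.minAreaRect(B.astype(np.float32)*1000),P[l==i][:,2].mean())
a=np.load("a6.npz")["im"];b=np.load("b3.npz")["im"]; cv2.imwrite("pics/sd.png",np.hstack([cv2.resize(x[180:250,270:360,::-1],None,fx=4,fy=4) for x in(a,b)]))
E
```

```text
0.84 [303. 201. 322. 226.] 40 [[0.0416, 0.0475], [0.0565, 0.0686], [0.076, 0.0804]]
[ 374  102   94  152 9921] ((-0.7643947601318359, -138.72476196289062), (139.71237182617188, 62.304588317871094), 83.9791259765625) 0.04880296527665595
```

View pics/sd.png

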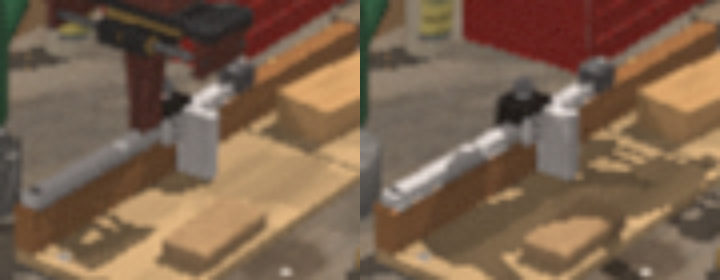

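Request:
send_rows([
  [0,0,0.08,0,0,0],
  [0,0,0.12,0,0,0],
  [0,0,0.12,0,0,0],
  [0,0,0.12,0,0,0],
  [0,0,0.1,0,0,0],
  [0,0,0.055,0,0,0],
  [0,0,0,0,0,0],
  [0,0,0,0,0,0],
])

```text
t: 12.75
eef_pos: [0.366, -0.1802, 0.0315]
tcp_rot: [0.0, 1.0, -0.023, 0.001]
contact_force: [0.2, -0.3, -0.3]
width: 0.009
```

```bash
python3 st.py
```

```text
12.75 [ 0.366  -0.1802  0.0315] jig [-0.0896 -0.1494] yaw -2.63 F [ 0.18 -0.34 -0.28] v 0.01
```

Request:
send_rows([
  [0.04,0,0,0,0,0],
  [0.04,0,0,0,0,0],
  [0.04,0,0,0,0,0],
  [0.03,0,0,0,0,0],
  [0.025,0,0,0,0,0],
  [0.025,0,0,0,0,0],
  [0.02,0,0,0,0,0],
  [0,0,0,0,0,0],
])

```text
t: 13.75
eef_pos: [0.4206, -0.1826, 0.0306]
tcp_rot: [-0.0, 1.0, -0.023, -0.0]
contact_force: [-0.4, -0.5, 1.0]
width: 0.002
```

```bash
python3 st.py
```

```text
13.75 [ 0.4206 -0.1826  0.0306] jig [-0.0349 -0.1492] yaw -2.64 F [-0.43 -0.46  1.02] v 0.012
```

Request:
send_rows([
  [0.01,0,0,0,0,0],
  [0.01,0,0,0,0,0],
  [0.01,0,0,0,0,0],
  [0.008,0,0,0,0,0],
  [0.006,0,0,0,0,0],
  [0.004,0,0,0,0,0],
  [0,0,0,0,0,0],
  [0,0,0,0,0,0],
])

```text
t: 14.75
eef_pos: [0.4324, -0.1832, 0.0307]
tcp_rot: [0.0, 1.0, -0.023, 0.0]
contact_force: [0.9, -0.3, 0.2]
width: 0.008
```

```bash
python3 st.py
```

```text
14.75 [ 0.4324 -0.1832  0.0307] jig [-0.0231 -0.1493] yaw -2.65 F [ 0.86 -0.27  0.18] v 0.002
```

Request:
send_rows([
  [0.004,0,0,0,0,0],
  [0.004,0,0,0,0,0],
  [0.004,0,0,0,0,0],
  [0.004,0,0,0,0,0],
  [0,0,0,0,0,0],
  [0,0,0,0,0,0],
  [0,0,0,0,0,0],
  [0,0,0,0,0,0],
])

```text
t: 15.75
eef_pos: [0.4364, -0.1833, 0.0306]
tcp_rot: [-0.0, 1.0, -0.023, 0.0]
contact_force: [-0.4, 0.0, -0.3]
width: 0.004
```

```bash
python3 st.py; python3 look.py wrist c1
```

```text
15.75 [ 0.4364 -0.1833  0.0306] jig [-0.0192 -0.1492] yaw -2.65 F [-0.37  0.04 -0.34] v 0.002
```

View pics/c1.png

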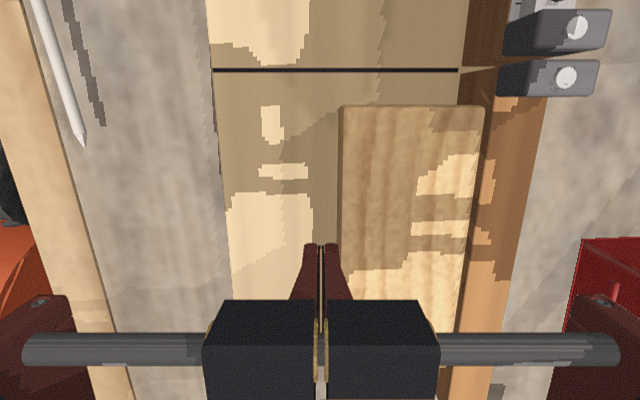

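Block is nearly parallel and close to the fence, with its right edge at (483,105)–(460,290). I'll push a bit more until the force rises.

Request:
send_rows([
  [0.004,0,0,0,0,0],
  [0.004,0,0,0,0,0],
  [0.004,0,0,0,0,0],
  [0,0,0,0,0,0],
  [0,0,0,0,0,0],
  [0,0,0,0,0,0],
  [0,0,0,0,0,0],
  [0,0,0,0,0,0],
])

```text
t: 16.85
eef_pos: [0.4365, -0.1833, 0.0306]
tcp_rot: [-0.0, 1.0, -0.023, -0.003]
contact_force: [-13.5, 1.2, 8.3]
width: 0.008
```

```bash
cat > blk.py <<'E'
import sys
from h import *
im,d=ctrl.grab_frame("wrist");P=cloud("wrist",d);q=tojig(P); m=(d>0)&(abs(P[...,2]-.048)<.0025)&(q[...,0]>-.06)&(q[...,0]<.0525)&(q[...,1]<.06)&(q[...,1]>-.24)
n,l,s,c=cv2.connectedComponentsWithStats(m.astype(np.uint8)); i=1+np.argmax(s[1:,4]); B=q[l==i]; print(s[i],P[l==i][:,2].mean().round(4),np.percentile(B,[1,99],axis=0).round(4).tolist())
e=[]
for y in np.arange(-.24,.06,.01):
    k=abs(B[:,1]-y)<.003
    if k.sum()>8: e.append((y,*np.percentile(B[k,0],[2,98])))
e=np.array(e); print(e[::2].round(4).tolist()); print("front slope",np.polyfit(e[:,0],e[:,1],1))
E
python3 st.py; python3 blk.py
```

```text
16.85 [ 0.4365 -0.1833  0.0306] jig [-0.019  -0.1492] yaw -2.68 F [-13.48   1.17   8.33] v 0.001
[  302    68   195   265 27159] 0.0485 [[-0.0095, -0.1744], [0.0523, -0.0668]]
[[-0.18, 0.0407, 0.0524], [-0.16, -0.0017, 0.0521], [-0.14, -0.0246, 0.0519], [-0.12, -0.0086, 0.0519], [-0.1, -0.0085, 0.052], [-0.08, -0.0086, 0.0519], [-0.06, 0.0516, 0.0525]]
front slope [0.07062014 0.01438424]
```

Request:
send_rows([
  [-0.03,0,0,0,0,0],
  [-0.06,0,0,0,0,0],
  [-0.08,0,0,0,0,0],
  [0,0.084,0,0,0,0],
  [0,0.084,0,0,0,0],
  [0,0.084,0,0,0,0],
  [0,0.084,0,0,0,0],
  [0,0.084,0,0,0,0],
])

```text
t: 17.9
eef_pos: [0.3921, -0.2875, 0.0307]
tcp_rot: [0.0, 1.0, -0.023, 0.0]
contact_force: [0.2, 0.1, -0.5]
width: 0.004
```

```bash
python3 st.py
```

```text
17.9 [ 0.3921 -0.2875  0.0307] jig [-0.0586 -0.2554] yaw -2.64 F [ 0.23  0.08 -0.46] v 0.285
```

Request:
send_rows([
  [0.04,0,0,0,0,0],
  [0.07,0,0,0,0,0],
  [0.08,0,0,0,0,0],
  [0.07,0,0,0,0,0],
  [0.04,0,0,0,0,0],
  [0.024,0,0,0,0,0],
  [0,0,0,0,0,0],
  [0,0,0,0,0,0],
])

```text
t: 18.9
eef_pos: [0.4726, -0.2901, 0.0306]
tcp_rot: [0.0, 1.0, -0.023, -0.0]
contact_force: [0.4, -0.4, -0.1]
width: 0.002
```

```bash
python3 st.py; python3 look.py scene d1;python3 look.py wrist d2;  python3 - <<'E'
from h import *
im=np.load("d1.npz")["im"]; cv2.imwrite("pics/d1z.png",cv2.resize(im[140:340,250:420,::-1],None,fx=3,fy=3,interpolation=cv2.INTER_CUBIC))
E
```

```text
18.9 [ 0.4726 -0.2901  0.0306] jig [ 0.022  -0.2543] yaw -2.66 F [ 0.43 -0.43 -0.07] v 0.004
0.46 [318. 188. 334. 201.] 78 [[0.0435, 0.045], [0.0561, 0.0563], [0.0775, 0.0785]]
```

View pics/d1z.png

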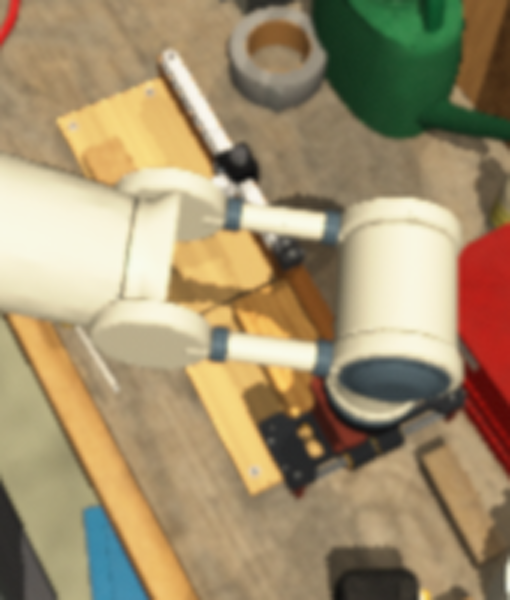

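View pics/d2.png

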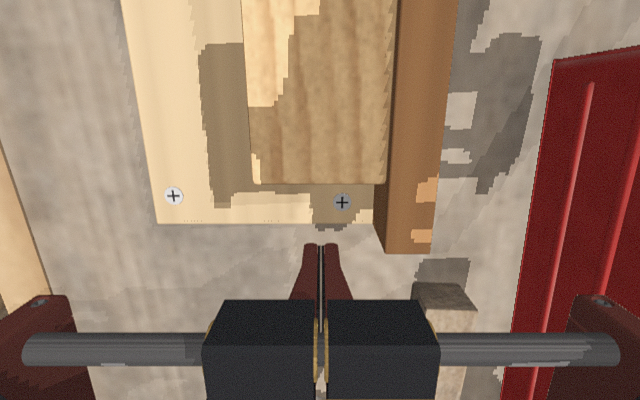

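The block's end edge is at (255–388,183), flush along the fence. The stop is still at the middle notch, at about (238,160) in the zoomed view. Now pushing along the fence.

Request:
send_rows([
  [0,-0.036,0,0,0,0],
  [0,-0.036,0,0,0,0],
  [0,-0.036,0,0,0,0],
  [0,-0.03,0,0,0,0],
  [0,-0.03,0,0,0,0],
  [0,-0.036,0,0,0,0],
  [0,-0.036,0,0,0,0],
  [0,-0.036,0,0,0,0],
])

```text
t: 20.1
eef_pos: [0.4762, -0.2207, 0.0307]
tcp_rot: [0.0, 1.0, -0.023, 0.0]
contact_force: [0.0, -0.5, 0.3]
width: 0.001
```

```bash
python3 st.py; python3 blk.py
```

```text
20.1 [ 0.4762 -0.2207  0.0307] jig [ 0.0224 -0.1847] yaw -2.65 F [ 0.   -0.52  0.33] v 0.125
[  240     0   160   300 36598] 0.0485 [[-0.0087, -0.1711], [0.0523, -0.0626]]
[[-0.19, 0.0522, 0.0525], [-0.17, -0.0077, 0.0514], [-0.15, -0.0078, 0.0515], [-0.13, -0.0079, 0.0516], [-0.11, -0.008, 0.0515], [-0.09, -0.0081, 0.0514], [-0.07, -0.0081, 0.0516]]
front slope [-0.24305597 -0.03199219]
```

Request:
send_rows([
  [0,-0.03,0,0,0,0],
  [0,-0.036,0,0,0,0],
  [0,-0.036,0,0,0,0],
  [0,-0.036,0,0,0,0],
  [0,-0.036,0,0,0,0],
  [0,-0.03,0,0,0,0],
  [0,-0.024,0,0,0,0],
  [0,-0.012,0,0,0,0],
])

```text
t: 21.15
eef_pos: [0.4789, -0.1609, 0.0306]
tcp_rot: [0.0, 1.0, -0.023, 0.0]
contact_force: [-0.2, -0.3, -0.2]
width: 0.004
```

```bash
python3 st.py; python3 blk.py
```

```text
21.15 [ 0.4789 -0.1609  0.0306] jig [ 0.0223 -0.1249] yaw -2.63 F [-0.2  -0.31 -0.18] v 0.042
[  240     0   159   269 36484] 0.0485 [[-0.0087, -0.1116], [0.0522, -0.0036]]
[[-0.11, -0.0079, 0.0515], [-0.09, -0.008, 0.0514], [-0.07, -0.0081, 0.0514], [-0.05, -0.0079, 0.051], [-0.03, -0.008, 0.0515], [-0.01, -0.008, 0.0515]]
front slope [ 0.00130912 -0.00789555]
```

Request:
send_rows([
  [0,-0.012,0,0,0,0],
  [0,-0.012,0,0,0,0],
  [0,-0.012,0,0,0,0],
  [0,-0.008,0,0,0,0],
  [0,-0.006,0,0,0,0],
  [0,-0.004,0,0,0,0],
  [0,0,0,0,0,0],
  [0,0,0,0,0,0],
])

```text
t: 22.2
eef_pos: [0.4795, -0.1477, 0.0306]
tcp_rot: [-0.0, 1.0, -0.023, -0.0]
contact_force: [-0.1, -0.2, -0.1]
width: 0.004
```

```bash
python3 st.py
```

```text
22.2 [ 0.4795 -0.1477  0.0306] jig [ 0.0223 -0.1117] yaw -2.65 F [-0.12 -0.25 -0.13] v 0.002
```

Request:
send_rows([
  [0,-0.004,0,0,0,0],
  [0,-0.004,0,0,0,0],
  [0,0,0,0,0,0],
  [0,0,0,0,0,0],
  [0,0,0,0,0,0],
  [0,0,0,0,0,0],
  [0,0,0,0,0,0],
  [0,0,0,0,0,0],
])

```text
t: 23.2
eef_pos: [0.4796, -0.1458, 0.0306]
tcp_rot: [-0.0, 1.0, -0.023, -0.0]
contact_force: [0.5, 0.3, -0.4]
width: 0.007
```

```bash
python3 st.py
```

```text
23.2 [ 0.4796 -0.1458  0.0306] jig [ 0.0223 -0.1098] yaw -2.65 F [ 0.49  0.33 -0.36] v 0.002
```

Request:
send_rows([
  [0,-0.004,0,0,0,0],
  [0,0,0,0,0,0],
  [0,0,0,0,0,0],
  [0,0,0,0,0,0],
  [0,0,0,0,0,0],
  [0,0,0,0,0,0],
  [0,0,0,0,0,0],
  [0,0,0,0,0,0],
])

```text
t: 24.2
eef_pos: [0.4797, -0.1448, 0.0306]
tcp_rot: [-0.0, 1.0, -0.023, -0.0]
contact_force: [0.1, -0.1, -0.3]
width: 0.006
```

```bash
python3 st.py; python3 blk.py
```

```text
24.2 [ 0.4797 -0.1448  0.0306] jig [ 0.0223 -0.1088] yaw -2.65 F [ 0.1  -0.06 -0.27] v 0.002
[  240     0   160   269 36485] 0.0485 [[-0.0087, -0.0957], [0.0522, 0.0123]]
[[-0.1, 0.0137, 0.0522], [-0.08, -0.008, 0.0517], [-0.06, -0.0079, 0.0512], [-0.04, -0.008, 0.0513], [-0.02, -0.008, 0.0514], [0.0, -0.008, 0.0515]]
front slope [-0.08361158 -0.00997807]
```

Request:
send_rows([
  [0,-0.004,0,0,0,0],
  [0,0,0,0,0,0],
  [0,0,0,0,0,0],
  [0,0,0,0,0,0],
  [0,0,0,0,0,0],
  [0,0,0,0,0,0],
  [0,0,0,0,0,0],
  [0,0,0,0,0,0],
])

```text
t: 25.25
eef_pos: [0.4796, -0.1447, 0.0307]
tcp_rot: [0.001, 1.0, -0.023, -0.0]
contact_force: [-0.9, -4.9, -0.6]
width: 0.001
```

```bash
python3 st.py; python3 look.py side e1
python3 - <<'E'
from h import *
b=np.load("e1.npz")["im"]; cv2.imwrite("pics/e1z.png",cv2.resize(b[150:260,260:400,::-1],None,fx=5,fy=5,interpolation=cv2.INTER_CUBIC))
E
```

```text
25.25 [ 0.4796 -0.1447  0.0307] jig [ 0.0223 -0.1087] yaw -2.68 F [-0.89 -4.85 -0.56] v 0.002
```

View pics/e1z.png

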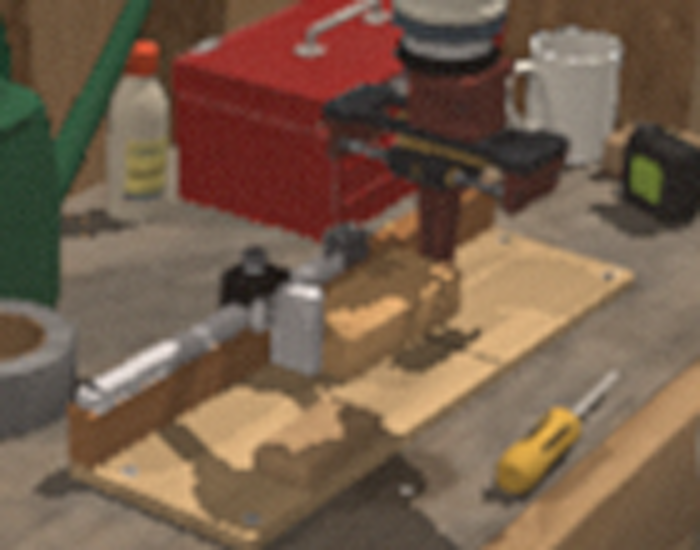

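The force rose to about 5 N, which means the block is butted against the stop, and the side view agrees. Backing off to verify.

Request:
send_rows([
  [0,0.03,0,0,0,0],
  [0,0.06,0,0,0,0],
  [0,0.06,0,0,0,0],
  [0,0,-0.1,0,0,0],
  [0,0,-0.18,0,0,0],
  [0,0,-0.2,0,0,0],
  [0,0,-0.2,0,0,0],
  [0,0,-0.2,0,0,0],
])

```text
t: 26.35
eef_pos: [0.4777, -0.182, 0.2523]
tcp_rot: [-0.0, 1.0, -0.023, 0.0]
contact_force: [0.5, -0.6, -0.5]
width: 0.007
```

Request:
send_rows([
  [-0.05,-0.02,0,0,0,0],
  [-0.08,-0.04,0,0,0,0],
  [-0.08,-0.04,0,0,0,0],
  [-0.05,-0.02,0,0,0,0],
  [0,0,0,0,0,0],
  [0,0,0,0,0,0],
  [0,0,0,0,0,0],
  [0,0,0,0,0,0],
])

```text
t: 27.35
eef_pos: [0.4147, -0.1484, 0.2504]
tcp_rot: [-0.0, 1.0, -0.023, -0.0]
contact_force: [-0.9, -0.1, 0.2]
width: 0.009
```

```bash
python3 st.py; python3 look.py wrist f1; python3 blk.py
python3 - <<'E'
from h import *
z=np.load("f1.npz");P=z["P"];im=z["im"].astype(float).mean(-1);Jg=tojig(P); m=(abs(Jg[...,0]-.064)<.004)&(abs(P[...,2]-.0615)<.006); y=Jg[...,1][m];b=im[m]
for c in np.arange(-.03,.15,.002):
    k=abs(y-c)<.001
    if k.any() : print(round(c,3),round(b[k].mean()),end='; ')
m=(P[...,2]>.083)&(P[...,2]<.09)&(abs(Jg[...,0]-.062)<.022)&(abs(Jg[...,1]-.06)<.04); print("\nsaddle",np.percentile(Jg[m],[1,99],axis=0).round(4)); m=(P[...,2]>.098)&(P[...,2]<.107)&(abs(Jg[...,0]-.062)<.022)&(abs(Jg[...,1]-.06)<.04); print("knob",Jg[m].mean(0),np.percentile(Jg[m],[1,99],axis=0).round(4))
E
```

```text
27.35 [ 0.4147 -0.1484  0.2504] jig [-0.0424 -0.1154] yaw -2.65 F [-0.88 -0.06  0.19] v 0.003
0.91 [371.   0. 463.  24.] 597 [[0.044, 0.0424], [0.0605, 0.0474], [0.0777, 0.053]]
[ 350   17   67  146 8027] 0.0487 [[-0.0089, -0.0958], [0.0518, 0.0418]]
[[-0.1, -0.0025, 0.0519], [-0.08, -0.0084, 0.0515], [-0.06, -0.0079, 0.0508], [-0.04, -0.0085, 0.0516], [-0.02, -0.008, 0.0511], [0.0, -0.0086, 0.0511], [0.02, -0.0082, 0.0508], [0.04, -0.0077, 0.051]]
front slope [-0.01318201 -0.00824553]
-0.03 112; -0.028 110; -0.026 117; -0.024 158; -0.022 215; -0.02 218; -0.018 219; -0.016 218; -0.014 218; -0.012 219; -0.01 218; -0.008 219; -0.006 220; -0.004 199; -0.002 184; 0.0 189; 0.002 202; 0.004 199; 0.006 215; 0.008 220; 0.01 219; 0.012 222; 0.014 177; 0.016 160; 0.018 161; 0.02 160; 0.022 182; 0.024 220; 0.026 220; 0.028 212; 0.03 171; 0.032 157; 0.034 152; 0.036 142; 0.038 137; 0.04 136; 0.042 176; 
saddle [[0.0436 0.0423]
 [0.0781 0.0531]]<stdin>:6: RuntimeWarning: Mean of empty slice.
  ret = um.true_divide(
Traceback (most recent call last):
IndexError: index -1 is out of bounds for axis 0 with size 0
```

View pics/f1.png

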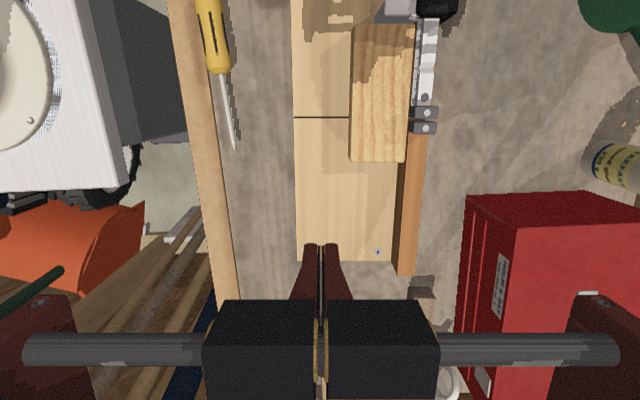

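The block at (382,95) is flush with the fence, with its end against the stop arm at (400,15). One more view centred on the stop.

Request:
send_rows([
  [0,-0.06,-0.02,0,0,0],
  [0,-0.1,-0.04,0,0,0],
  [0,-0.1,-0.04,0,0,0],
  [0,-0.1,-0.04,0,0,0],
  [0,-0.06,-0.02,0,0,0],
  [0,0,0,0,0,0],
  [0,0,0,0,0,0],
  [0,0,0,0,0,0],
])

```text
t: 28.5
eef_pos: [0.4192, -0.044, 0.2901]
tcp_rot: [0.0, 1.0, -0.024, -0.0]
contact_force: [-0.1, 0.5, -0.2]
width: 0.007
```

```bash
python3 st.py; python3 look.py wrist g1; python3 blk.py
python3 - <<'E'
from h import *
z=np.load("g1.npz");P=z["P"];im=z["im"].astype(float).mean(-1);Jg=tojig(P); m=(abs(Jg[...,0]-.064)<.004)&(abs(P[...,2]-.0615)<.006); y=Jg[...,1][m];b=im[m]
for c in np.arange(.1,.14,.002):
    k=abs(y-c)<.001
    if k.any() : print(round(c,3),round(b[k].mean()),end='; ')
for lo,hi in((.083,.09),(.098,.107)):
    m=(P[...,2]>lo)&(P[...,2]<hi)&(abs(Jg[...,0]-.062)<.022)&(abs(Jg[...,1]-.06)<.04); print("\n",np.percentile(Jg[m],[1,99],axis=0).round(4).tolist())
m=(P[...,2]>.05)&(P[...,2]<.09)&(abs(Jg[...,0]-.03)<.01)&(abs(Jg[...,1]-.06)<.04);print("arm",np.percentile(Jg[m],[1,99],axis=0).round(4).tolist())
E
```

```text
28.5 [ 0.4192 -0.044   0.2901] jig [-0.0428 -0.0108] yaw -2.71 F [-0.09  0.52 -0.24] v 0.002
0.86 [364.  95. 436. 130.] 867 [[0.0439, 0.0423], [0.0566, 0.0616], [0.0775, 0.078]]
[ 346  128   54  106 4990] 0.0488 [[-0.0088, -0.0943], [0.0516, 0.0395]]
[[-0.09, -0.0084, 0.0506], [-0.07, -0.0086, 0.0511], [-0.05, -0.0092, 0.0503], [-0.03, -0.0075, 0.0514], [-0.01, -0.0083, 0.0513], [0.01, -0.0083, 0.051], [0.03, -0.0078, 0.0511]]
front slope [ 0.00448569 -0.0080716 ]
0.1 217; 0.102 218; 0.104 217; 0.106 218; 0.108 218; 0.11 218; 0.112 218; 0.114 217; 0.116 191; 0.118 183; 0.12 188; 0.122 201; 0.124 199; 0.126 216; 0.128 220; 0.13 220; 0.132 219; 0.134 220; 0.136 220; 0.138 220; 0.14 210; 
 [[0.0437, 0.0423], [0.0786, 0.078]]

 [[0.0556, 0.052], [0.0709, 0.068]]
arm [[0.0205, 0.0277], [0.0397, 0.0562]]
```

View pics/g1.png

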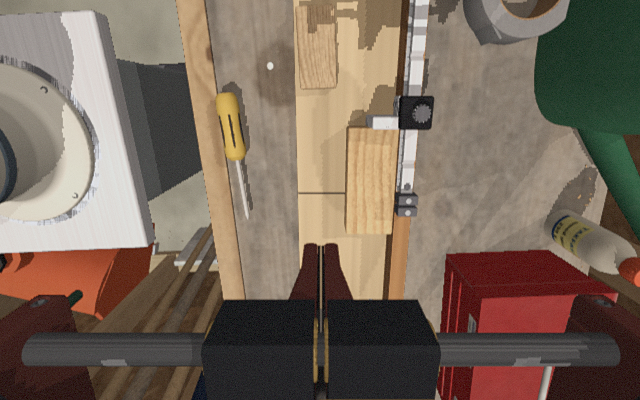

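```bash
python3 -c "
from station import ctrl
print(ctrl.job_done())"
```

```text
the job is handed in; nothing more can be done
None
```

The jig is set up and handed in after about 28.5 s of the 69 s allowed; no verdict is reported.

- **What I did:** With the gripper shut, I pushed the stop through the first notch and into the middle one, where it dropped in about 4 mm ahead of the pusher. I then pushed the block flat against the fence (about 13 N on contact) and along it until it met the stop (about 5 N), and pulled clear.
- **Stop:** In the last wrist view its centre is at jig y of about 0.060 m, which is the middle notch. One side-camera reading put it nearer 0.064 m. I put that down to camera calibration, because the scene and wrist cameras both agreed on 0.060–0.062 m.
- **Block:** It is flush with the fence to about 1 mm, with its front face at jig x of about −0.008 m. Its tilt is about 0.005 rad. Its end is about 0.0415 m along the fence, within about 1 mm of the stop face at 0.042 m. The last view's depth mask ended a little short of that, at 0.0395 m (about 2.5 mm from the face), but the picture shows the two touching.
- **Robot and loose items:** The arm ended clear of everything with no contact force. I never pushed any of the loose items, but I did not re-measure their positions at the end.

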